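# Open the push-and-turn safety cap of a powder bottle at the dispensing bench

### The job

The wide-mouth bottle in the white holding block has a push-and-turn safety cap: press the cap down, keep it pressed while you twist it anticlockwise until it is free, then lift it and finish holding it in the gripper, still and level, straight above the bottle's mouth with at least five centimetres of clear air between mouth and cap. Do not put the cap down or let go of it: the program ends while the cap is held up. The open bottle must be left standing fully down in its pocket, and the narrow-mouth bottle beside it and everything else on the bench left where it stands.

Things in the scene. Friction and masses are not known exactly. Their poses are not given: they have to be found in the camera images.
- cap_center (a point): Centre (on the axis, half-way up) of the wide-mouth bottle's safety cap: white, ribbed, round, 52 mm in diameter, 30 mm tall, 42 g, the larger of the caps on the two square bottles. z is its axis, up. At the start it is locked on, its centre about 127 mm above the bench. Fingertips have free space below its skirt: at that radius the bottle's shoulder is 20 mm lower.
- cap: The same cap, origin at the centre of its lower edge. Three lugs lock it under ledges on the neck. Unpressed it turns only a few degrees and lifts the bottle along. Pressed down 4.5 mm (10 N) it can turn; it bottoms at 6.5 mm (13 N). Kept pressed and turned anticlockwise seen from above 42 degrees or more (60 is best, a stop blocks at about 80) it lifts straight off. Clockwise it is blocked.
- liner (a joint): Spring liner inside the cap: how far it is pushed into the cap, m. 0 = free (cap off), about 0.0015 = cap locked and unpressed, 0.008 = cap pressed right down. 1.6 N per mm.
- bottle_mouth (a point): Centre of the wide-mouth bottle's rim (neck 34 mm across), 118.5 mm above its underside, 128.5 mm above the bench, at the start under the cap, 1.5 mm above cap_center. z is the bottle's axis. Amber bottle, body 66 mm square, 72 mm tall, above it a sloping shoulder; 0.25 to 0.5 kg, loose in a pocket of the block, 0.75 mm play on each side, so it cannot spin.
- holder: White plastic holding block fixed to the bench, 110 x 260 x 54 mm (x, y, z), origin at the centre of its underside; two pockets 67.5 mm square and 44 mm deep, 70 mm to either side of the centre along its y. One holds the wide-mouth bottle, the other the narrow-mouth bottle; which is where varies.
- narrow_bottle_center (a point): Middle of the narrow-mouth bottle, a bystander: same square amber body, but a thin neck and a small ribbed cap 31 mm in diameter; 126 mm tall, in the block's other pocket. To be left alone.
- weight_large_center (a point): Middle of the large knobbed steel check weight, 48 mm in diameter, 83 mm tall, upright. Bystander.
- weight_small_center (a point): Middle of the small knobbed steel check weight, 38 mm in diameter, 71 mm tall, upright. Bystander.
- jar_center (a point): Middle of a closed round white jar, 58 mm in diameter, 66 mm tall, upright. Bystander.
- sample_pot_center (a point): Middle of a small closed sample pot, 33 mm in diameter, 42 mm tall, upright. Bystander.
- dish_center (a point): Middle of a round steel weighing dish, 96 mm in diameter, 28 mm tall. Bystander.
- scoop_center (a point): Root of the handle of a steel powder scoop lying on the bench, 180 mm long, 46 mm wide, 24 mm tall; the blade points along its x. Bystander.
Mind the look-alikes: they are no part of the job. Leave any blue or green look-alike of the part that bears bottle_mouth alone.

How it is judged:
By the outcome, as a careful person would: the job done as asked, in the order asked, and still so for the second after the job is handed in, while the arm keeps its last pose, push and grip.
It also fails if it takes over 34 s, if anything falls off the work surface, if the arm or the gripper's body presses on something with over 40 N, if the wrist force passes 120 N, or if a joint passes its speed limit or range.

### The arm

A 6-joint arm with a two-finger parallel gripper is mounted at the origin on the work surface. World frame = base frame: x ahead of the robot, y to its left, z up, the work surface at z = 0. Lengths are in m, angles in degrees, forces in N, time in s.
With the tool pointing down it reaches from about 0.275 to 0.825 m from the base axis. Payload 4.9 kg.
Tool frame: the origin (TCP) lies midway between the tips of the shut fingers; the grasp point (between the pads) lies 19 mm behind it; z points along the fingers, x is the direction in which the jaws open and shut, and the axes are right-handed (so a half turn about z gives the same grasp; the last joint's range is limited). The gripper opens to 85 mm and grips with 20 to 120 N. Pads are 22 mm wide; open, the fingers measure 114 mm over their backs; the gripper's body (76 mm by 85 mm) begins 54 mm behind the grasp point. The pads swing forward as they close: fully open they stand 13 mm farther back than shut.
Start: joints at [-84.007, 18.69, -11.035, 60.275, 0, 82.311], TCP at [0.13, -0.534, 0.2] pointing down, gripper open.
Joint ranges: [-152.03, 152.03], [-55.5, 102.48], [-74.3, 77.21], [-110.64, 120.58], [-84.22, 78.4], [-180, 180]. Speed limits (degrees/s): [147.25, 147.25, 180, 180, 180, 180].

### API

Orientations are given as [roll, pitch, yaw] about the fixed x, y, z axes, in that order (R = Rz(yaw) Ry(pitch) Rx(roll)).
In Python, from cell import sense, capture, camera_params, finish_job, trace gives the robot as it stands.
- The arm moves only by the shell command python3 -m handwheel 'ROWS' [FORCE]. ROWS is JSON, a list of rows, each an object with "claw": the closure, from -1 (fully open) to 1 (shut), so that 0 is half open; "slide": the shift along the tool's x, y, z in m, a list of three; "twist": the turn about the tool's z in degrees. In form: [{"claw": claw, "slide": [x, y, z], "twist": twist}, ...]. A call has 1 to 20 rows; each row is the pose to reach, as a shift and turn from the pose commanded when the call began, along the tool's axes at that moment; what a row does not reach only later rows make up. A row lasts 1/10 s, in which the tool goes at most 50 mm and 8.59 degrees, less where a joint would pass 70% of its speed; a pose out of reach is approached as far as the arm can. A call with a gripper value outside its range is refused whole. The fingers move at their own pace and stop on an object; FORCE is the grip in N (left out, the last holds). Time passes only in rows, so rows that repeat a pose let the fingers close. It gives the time, the measured TCP pose, the force and the opening at its end, in the units of the state.
- sense(): the state, without advancing time (a new reading comes with each control period).
- capture(name): name is "scene" or "top" or "wrist"; returns the picture (384x512x3 uint8, red, green, blue); there is no depth.
- camera_params(name): a dict with "K" (3x3 intrinsics, pixels), "xyz" and "rotation" of the camera in the world; the wrist camera has in their place "mount" (4x4, takes a point from camera to tool coordinates, whose origin is the TCP and whose axes are the tool frame's). Camera axes: x right, y down, z forward; pixel columns grow to the right and rows downward; lengths in m; the calibration is good to about 2 mm. A picture is of the moment at which its call begins: read the wrist's pose just before it. camera_params takes no time and is no camera call.
- finish_job(): hands the job in, once; it reports no verdict.
Trained networks look in the newest picture that a camera, given by its name, has taken for a name from the list of things; names that differ only in an ending like _2 or _b are one class to them, and where a whole thing is asked for, a point or a joint stands for the part that bears it (a point fixed in the world has none). Each returns a list of dicts, best first, with "conf" (0 to 1); they miss things now and then, are a little off and sometimes report something else, mostly with a low value. They report only what shows in the picture. A call takes as long as a camera call. They do not tell look-alikes from the thing itself.
- trace(camera, query): "pixels" (384x512 bool, what is visible of it) and "bbox" ([left, top, right, bottom] in pixels, round what is visible of it).
The state is a dict: "t": time; "joints": joint angles; "dq": joint speeds; "joint_torque": joint torques, N m; "tool_pos": TCP position; "orientation": TCP orientation; "force": force on the tool from outside, world axes, zero at the start; "moment": the same for the moment, N m; "gripper_width": opening from 0.0 (shut) to 1.0 (fully open).
Only numpy, scipy, OpenCV 4.12 (cv2) and the standard library are available. Lean on these libraries where they do the work, as an engineer would, in place of code of your own. Each camera call takes 0.05 s, during which the arm holds its last target. There are 200 camera calls.

## Working session

There is one attempt and no reset: what is moved stays moved. The work goes in short steps, Python scripts to look and compute and a shell command to move; the robot and the scene stay as the last step left them, time stands still between calls to the robot, and variables do not carry over. Pictures are saved under pics/ and viewed, about 8 in all and at most 12, crops included, and the job is handed in when it is done.

```bash
mkdir -p pics; ls; python3 - <<'E'
from cell import *
import cv2,numpy as np
s=sense();print({k:s[k] for k in('t','tool_pos','orientation','force','gripper_width')})
ims=[]
for n in("scene","top"):
    im=capture(n);ims.append(im)
    p=camera_params(n);print(n,np.round(p['K'],1).tolist(),p['xyz'],np.round(p['rotation'],4).tolist())
    for q in("cap_center","bottle_mouth","narrow_bottle_center","holder"):
        for d in trace(n,q)[:4]:
            ys,xs=np.nonzero(d['pixels']);print(n,q,round(d['conf'],2),d['bbox'],xs.mean().round(1),ys.mean().round(1))
    cv2.imwrite(f'pics/{n}0.png',cv2.resize(im[:,:,::-1],(800,600)))
E
```

```text
pics
{'t': 0.0, 'tool_pos': array([ 0.13005587, -0.53374233,  0.19889006]), 'orientation': array([-1.79985622e+02,  9.90215239e-02, -7.63170379e+01]), 'force': array([-0.26769069,  0.393681  , -1.66990676]), 'gripper_width': 1.0037968240562753}
scene [[346.4, 0.0, 257.4], [0.0, 346.4, 193.2], [0.0, 0.0, 1.0]] [ 0.84746842 -0.20388534  0.74471873] [-146.5096, 0.9574, 45.6974]
scene cap_center 0.66 [226.2, 173.3, 252.7, 198.6] 238.2 185.3
scene cap_center 0.27 [221.1, 193.0, 261.4, 222.9] 239.7 204.6
scene bottle_mouth 0.82 [219.8, 190.1, 259.5, 223.0] 239.5 204.5
scene bottle_mouth 0.69 [209.3, 115.8, 243.4, 159.7] 225.9 136.8
scene bottle_mouth 0.62 [292.3, 202.0, 331.4, 253.3] 309.4 226.6
scene narrow_bottle_center 0.96 [170.9, 214.4, 216.0, 262.6] 191.1 237.7
scene narrow_bottle_center 0.51 [222.5, 190.1, 261.5, 224.6] 240.4 204.5
scene holder 0.9 [157.5, 181.6, 277.4, 287.3] 217.2 234.0
top [[472.9, 0.0, 257.4], [0.0, 472.9, 193.4], [0.0, 0.0, 1.0]] [0.36714427 0.05928275 1.33692136] [-172.0755, -0.2299, -90.434]
top cap_center 0.76 [247.3, 196.0, 266.2, 216.1] 255.5 205.7
top bottle_mouth 0.62 [242.8, 195.0, 266.0, 223.1] 255.2 212.2
top bottle_mouth 0.57 [214.4, 143.3, 243.1, 170.7] 229.2 155.0
top bottle_mouth 0.57 [197.7, 265.9, 223.6, 291.7] 211.1 278.5
top narrow_bottle_center 0.71 [295.9, 192.4, 319.3, 222.0] 306.6 208.9
top narrow_bottle_center 0.28 [332.0, 177.4, 356.4, 238.6] 345.3 198.5
top holder 0.64 [235.8, 188.6, 326.7, 231.8] 280.3 210.2
```

View pics/scene0.png

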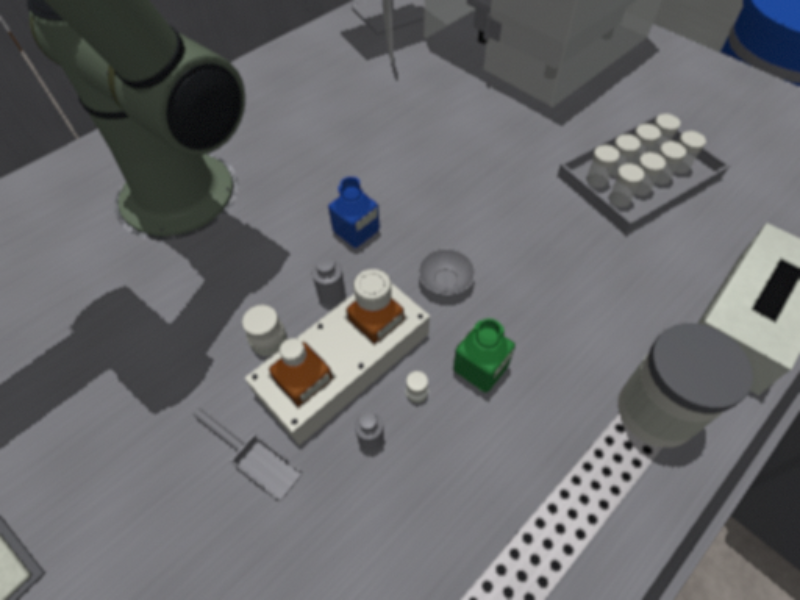

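View pics/top0.png

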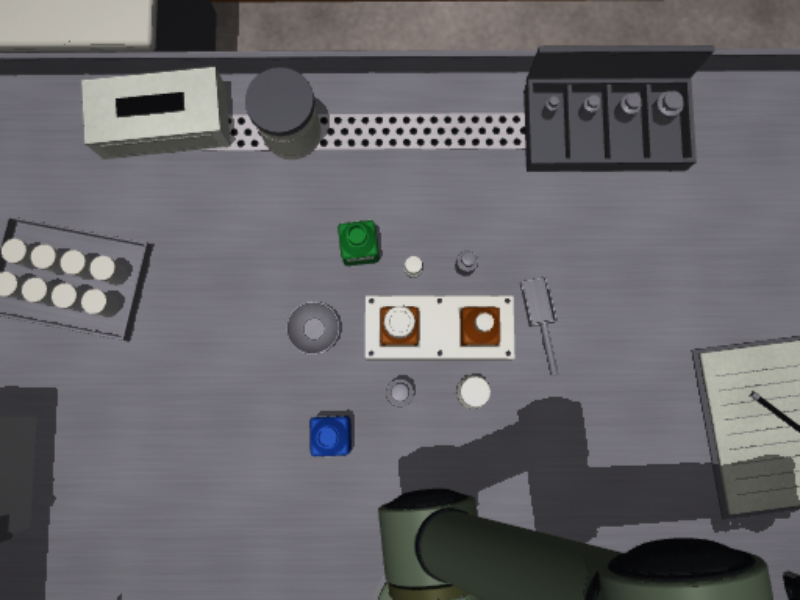

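Possible confusions in the 800x600 top view are the wide-cap amber bottle (399,322), the narrow-cap amber bottle (484,323), the blue bottle (330,436), the green bottle (358,240) and the white jar (474,391). The target is the wide ribbed cap at (399,322). Next I'll triangulate it and check it in a close crop.

```bash
cat > h.py <<'E'
from cell import *
import cv2,numpy as np
from scipy.spatial.transform import Rotation as R
from scipy.optimize import least_squares
def cam(n,s=None):
    p=camera_params(n)
    if 'mount' in p:
        s=s or sense();M=np.array(p['mount']);Rt=R.from_euler('xyz',s['orientation'],degrees=True).as_matrix()
        return np.array(p['K']),Rt@M[:3,:3],Rt@M[:3,3]+s['tool_pos']
    return np.array(p['K']),R.from_euler('xyz',p['rotation'],degrees=True).as_matrix(),np.array(p['xyz'])
def proj(c,P):
    K,A,t=c;q=(np.atleast_2d(P)-t)@A@K.T;return q[:,:2]/q[:,2:]
def capbox(c,xyz,r=.026,h=.03):
    a=np.linspace(0,2*np.pi,60)
    P=np.vstack([np.c_[xyz[0]+r*np.cos(a),xyz[1]+r*np.sin(a),0*a+xyz[2]+d] for d in(-h/2,h/2)])
    q=proj(c,P);return np.r_[q.min(0),q.max(0)]
def onplane(c,uv,z):
    K,A,t=c;d=A@np.linalg.solve(K,[*uv,1]);return t+d*(z-t[2])/d[2]
E
python3 - <<'E'
from h import *
B={}
for n in("scene","top"):
    im=capture(n);d=trace(n,"cap_center")[0];B[n]=d['bbox'];print(n,d['conf'],d['bbox'])
    x,y=map(int,(np.array(d['bbox'][:2])+d['bbox'][2:])/2)
    cv2.imwrite(f'pics/{n}c.png',cv2.resize(im[y-45:y+45,x-60:x+60,::-1],(480,360),interpolation=cv2.INTER_CUBIC))
for ns in(["scene"],["top"],["scene","top"]):
    f=lambda p:np.concatenate([capbox(cam(n),[p[0],p[1],.127])-B[n] for n in ns])
    r=least_squares(f,[.4,.07]);print(ns,r.x.round(4),r.fun.round(1))
print(onplane(cam('top'),(280.3,210.2),.05))
cv2.imwrite('pics/cc.png',np.hstack([cv2.resize(cv2.imread(f'pics/{n}c.png'),(400,300)) for n in("scene","top")]))
E
```

```text
scene 0.9 [224.7, 175.8, 251.7, 196.8]
top 0.91 [246.7, 195.2, 264.5, 217.1]
['scene'] [0.5054 0.0577] [ 1.1 -3.4 -1.1  3.2]
['top'] [0.5022 0.0581] [-1.3  0.3  1.3 -0.3]
['scene', 'top'] [0.5039 0.0581] [ 0.7 -3.8 -1.5  2.7 -1.3 -0.4  1.3 -0.9]
[ 0.49946583 -0.00940888  0.05      ]
```

View pics/cc.png

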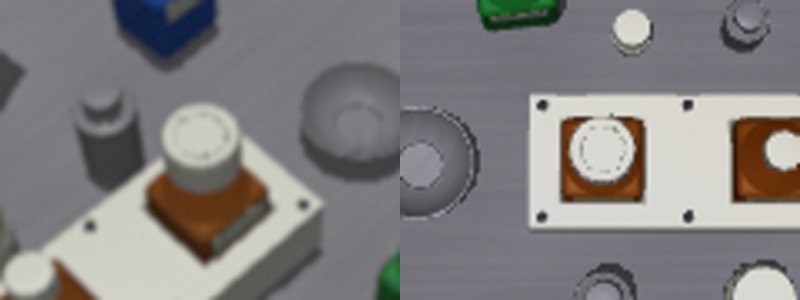

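The crop shows the wide ribbed cap on the left amber bottle, next to the dish and the large weight, so the choice holds. I'll move above it at about 0.26 m, with the jaws turned -40°.

```bash
python3 -m handwheel '[{"claw":-1,"slide":[0,0,-0.05],"twist":0},{"claw":-1,"slide":[-0.487,-0.503,-0.06],"twist":-40},{"claw":-1,"slide":[-0.487,-0.503,-0.06],"twist":-40},{"claw":-1,"slide":[-0.487,-0.503,-0.06],"twist":-40},{"claw":-1,"slide":[-0.487,-0.503,-0.06],"twist":-40},{"claw":-1,"slide":[-0.487,-0.503,-0.06],"twist":-40},{"claw":-1,"slide":[-0.487,-0.503,-0.06],"twist":-40},{"claw":-1,"slide":[-0.487,-0.503,-0.06],"twist":-40},{"claw":-1,"slide":[-0.487,-0.503,-0.06],"twist":-40},{"claw":-1,"slide":[-0.487,-0.503,-0.06],"twist":-40},{"claw":-1,"slide":[-0.487,-0.503,-0.06],"twist":-40},{"claw":-1,"slide":[-0.487,-0.503,-0.06],"twist":-40},{"claw":-1,"slide":[-0.487,-0.503,-0.06],"twist":-40},{"claw":-1,"slide":[-0.487,-0.503,-0.06],"twist":-40},{"claw":-1,"slide":[-0.487,-0.503,-0.06],"twist":-40},{"claw":-1,"slide":[-0.487,-0.503,-0.06],"twist":-40},{"claw":-1,"slide":[-0.487,-0.503,-0.06],"twist":-40},{"claw":-1,"slide":[-0.487,-0.503,-0.06],"twist":-40},{"claw":-1,"slide":[-0.487,-0.503,-0.06],"twist":-40}]' 60
cat > look.py <<'E'
import sys
from h import *
s=sense();print(s['t'],s['tool_pos'].round(4),s['orientation'].round(2),s['force'].round(2),s['joints'][[0,5]])
c=cam('wrist',s);im=capture('wrist')
for d in trace('wrist','cap_center')[:2]:
    b=np.array(d['bbox']);print(d['conf'],b)
    r=least_squares(lambda p:capbox(c,[p[0],p[1],.127])-b,s['tool_pos'][:2]);x=r.x;print(x.round(4),r.fun.round(1))
    e=np.r_[x,0]-np.r_[s['tool_pos'][:2],0];print('tool slide',(R.from_euler('xyz',s['orientation'],degrees=True).inv().apply(e)).round(4))
cv2.imwrite(f'pics/{sys.argv[1]}.png',im[:,:,::-1])
E
python3 look.py w1
```

```text
t: 2.6
tool_pos: [0.5032, 0.0566, 0.2598]
orientation: [180.0, -0.0, -36.4]
force: [-0.1, -0.0, 0.4]
gripper_width: 1.001
2.6 [0.5032 0.0566 0.2598] [ 1.7999e+02 -1.0000e-02 -3.6430e+01] [-0.07 -0.02  0.4 ] [ -1.93502866 124.49981653]
0.71 [226.9 141.8 283.2 196.4]
[0.5035 0.0603] [ 0.5 -2.2 -0.5  2.2]
tool slide [-0.0019 -0.0032 -0.    ]
```

View pics/w1.png

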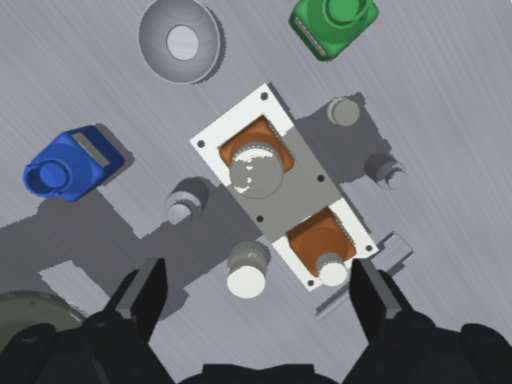

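The wrist view shows the cap at (257,170), between the dish and the large weight, with blue and green clear of it. I'll correct by 2–3 mm, come down to just above the cap and check again.

```bash
python3 -m handwheel '[{"claw":-1,"slide":[-0.002,-0.0025,0.05],"twist":0},{"claw":-1,"slide":[-0.002,-0.0025,0.09],"twist":0},{"claw":-1,"slide":[-0.002,-0.0025,0.09],"twist":0},{"claw":-1,"slide":[-0.002,-0.0025,0.09],"twist":0}]' 100; python3 look.py w2
```

```text
t: 3.1
tool_pos: [0.5032, 0.0603, 0.1703]
orientation: [180.0, 0.0, -36.4]
force: [0.1, -0.1, 1.2]
gripper_width: 1.0
3.1 [0.5032 0.0603 0.1703] [ 1.7997e+02  4.0000e-02 -3.6380e+01] [ 0.11 -0.13  1.2 ] [ -1.51121458 124.87326312]
0.73 [220.7 164.9 295.6 241.3]
[0.5049 0.0612] [-0.8 -2.7  0.8  2.9]
tool slide [ 0.0009 -0.0017 -0.    ]
```

View pics/w2.png

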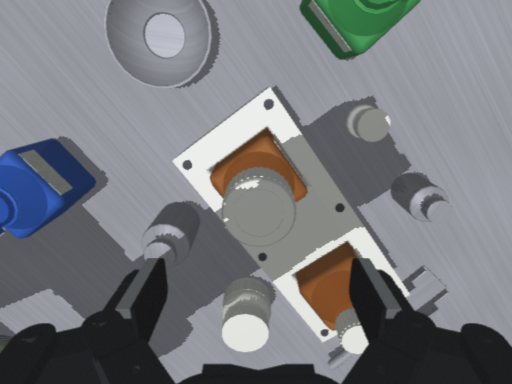

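The cap (258,205) is centred between the fingers (258). I'll go down and grip.

```bash
python3 -m handwheel '[{"claw":-1,"slide":[0.0005,-0.001,0.03],"twist":0},{"claw":-1,"slide":[0.0005,-0.001,0.05],"twist":0},{"claw":-1,"slide":[0.0005,-0.001,0.066],"twist":0},{"claw":-1,"slide":[0.0005,-0.001,0.066],"twist":0},{"claw":-1,"slide":[0.0005,-0.001,0.066],"twist":0},{"claw":1,"slide":[0.0005,-0.001,0.066],"twist":0},{"claw":1,"slide":[0.0005,-0.001,0.066],"twist":0},{"claw":1,"slide":[0.0005,-0.001,0.066],"twist":0},{"claw":1,"slide":[0.0005,-0.001,0.066],"twist":0},{"claw":1,"slide":[0.0005,-0.001,0.066],"twist":0},{"claw":1,"slide":[0.0005,-0.001,0.066],"twist":0},{"claw":1,"slide":[0.0005,-0.001,0.066],"twist":0},{"claw":1,"slide":[0.0005,-0.001,0.066],"twist":0}]' 100; python3 look.py w3
```

```text
t: 4.5
tool_pos: [0.5051, 0.0615, 0.1041]
orientation: [-180.0, -0.0, -36.3]
force: [-0.6, 0.2, 4.9]
gripper_width: 0.528
4.5 [0.5051 0.0615 0.1041] [-1.7995e+02 -5.0000e-02 -3.6320e+01] [-0.62  0.19  4.87] [ -1.37851932 124.93685412]
0.6 [209.3 198.1 307.8 305.8]
[0.5054 0.0604] [-4.  -3.1  4.   3.8]
tool slide [0.001  0.0007 0.    ]
```

```bash
python3 -c "
import cv2
from cell import capture
cv2.imwrite('pics/s3.png',cv2.resize(capture('scene')[130:250,160:320,::-1],(400,300)))
a=cv2.imread('pics/w3.png');cv2.imwrite('pics/m3.png',cv2.hconcat([cv2.resize(a,(400,300)),cv2.imread('pics/s3.png')]))"
```

```text
(no output)
```

View pics/m3.png

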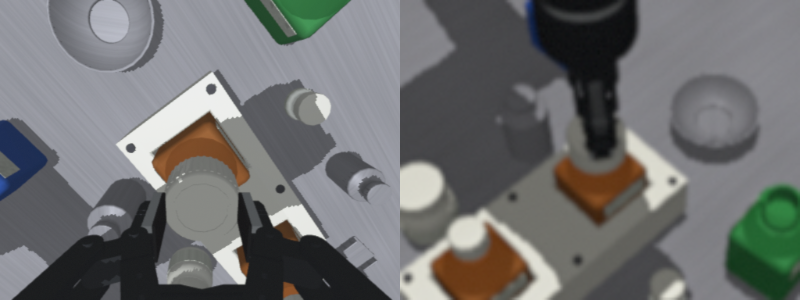

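The cap is between the pads: (196,215) in the left half of the picture and (597,140) in the right half. The bystanders haven't moved. I'll press down 6 mm.

```bash
python3 -m handwheel '[{"claw":1,"slide":[0,0,0.002],"twist":0},{"claw":1,"slide":[0,0,0.004],"twist":0},{"claw":1,"slide":[0,0,0.006],"twist":0},{"claw":1,"slide":[0,0,0.006],"twist":0},{"claw":1,"slide":[0,0,0.006],"twist":0}]' 100
```

```text
t: 5.15
tool_pos: [0.5053, 0.0615, 0.0993]
orientation: [-179.9, -0.1, -36.3]
force: [-2.6, 0.4, 15.1]
gripper_width: 0.529
```

It takes about 14 N, so the cap is near the bottom. I'll twist anticlockwise while pressing.

```bash
python3 -m handwheel '[{"claw":1,"slide":[0,0,0.0005],"twist":-5},{"claw":1,"slide":[0,0,0.0005],"twist":-10},{"claw":1,"slide":[0,0,0.0005],"twist":-15},{"claw":1,"slide":[0,0,0.0005],"twist":-20},{"claw":1,"slide":[0,0,0.0005],"twist":-25},{"claw":1,"slide":[0,0,0.0005],"twist":-25}]' 100; python3 -c "
from cell import *;s=sense();print(s['force'].round(1),s['moment'].round(2),s['joints'].round(1))"
```

```text
t: 5.75
tool_pos: [0.5054, 0.0622, 0.0992]
orientation: [-179.9, -0.1, -11.2]
force: [-4.5, 2.1, 18.5]
gripper_width: 0.529
[-4.5  2.1 18.5] [0.46 0.95 0.09] [ -1.4  19.7 -25.7  44.5   0.1  99.8]
```

The turning moment is only 0.09 N m, so the cap is turning rather than slipping. I'll continue to 62° in total.

```bash
python3 -m handwheel '[{"claw":1,"slide":[0,0,0],"twist":-6},{"claw":1,"slide":[0,0,0],"twist":-12},{"claw":1,"slide":[0,0,0],"twist":-18},{"claw":1,"slide":[0,0,0],"twist":-24},{"claw":1,"slide":[0,0,0],"twist":-30},{"claw":1,"slide":[0,0,0],"twist":-36},{"claw":1,"slide":[0,0,0],"twist":-36},{"claw":1,"slide":[0,0,0],"twist":-36}]' 100; python3 -c "
from cell import *;s=sense();print(s['force'].round(1),s['moment'].round(2),s['joints'].round(1))"
```

```text
t: 6.55
tool_pos: [0.5043, 0.0616, 0.0991]
orientation: [180.0, -0.0, 24.7]
force: [-6.7, 0.5, 20.9]
gripper_width: 0.53
[-6.7  0.5 20.9] [ 0.1   1.59 -0.05] [ -1.4  19.7 -25.7  44.6   0.   63.9]
```

```bash
python3 -m handwheel '[{"claw":1,"slide":[0,0,-0.003],"twist":0},{"claw":1,"slide":[0,0,-0.006],"twist":0},{"claw":1,"slide":[0,0,-0.009],"twist":0},{"claw":1,"slide":[0,0,-0.012],"twist":0},{"claw":1,"slide":[0,0,-0.015],"twist":0},{"claw":1,"slide":[0,0,-0.018],"twist":0},{"claw":1,"slide":[0,0,-0.018],"twist":0}]' 100; python3 -c "
from cell import *;import cv2
s=sense();print(s['force'].round(1),s['moment'].round(2))
cv2.imwrite('pics/m4.png',cv2.hconcat([cv2.resize(capture('wrist')[:,:,::-1],(400,300)),cv2.resize(capture('scene')[130:250,160:320,::-1],(400,300))]))"
```

```text
t: 7.25
tool_pos: [0.5044, 0.0613, 0.1153]
orientation: [180.0, 0.0, 24.7]
force: [-2.8, -0.2, 1.0]
gripper_width: 0.53
[-2.8 -0.2  1. ] [-0.05  0.47 -0.01]
```

View pics/m4.png

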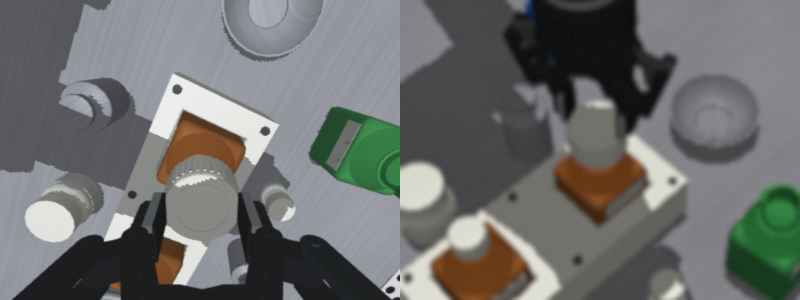

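The force drops to about 0, so the bottle isn't being lifted along. I'll raise it the rest of the way.

```bash
python3 -m handwheel '[{"claw":1,"slide":[0,0,-0.01],"twist":0},{"claw":1,"slide":[0,0,-0.02],"twist":0},{"claw":1,"slide":[0,0,-0.03],"twist":0},{"claw":1,"slide":[0,0,-0.04],"twist":0},{"claw":1,"slide":[0,0,-0.05],"twist":0},{"claw":1,"slide":[0,0,-0.06],"twist":0},{"claw":1,"slide":[0,0,-0.07],"twist":0},{"claw":1,"slide":[0,0,-0.08],"twist":0},{"claw":1,"slide":[0,0,-0.08],"twist":0},{"claw":1,"slide":[0,0,-0.08],"twist":0},{"claw":1,"slide":[0,0,-0.08],"twist":0}]' 100; python3 - <<'E'
from h import *
s=sense();print(s['force'].round(1),s['moment'].round(2),s['tool_pos'])
w=capture('wrist');c=capture('scene');
for n in('scene','wrist'):
  for q in('cap_center','bottle_mouth'):
    for d in trace(n,q)[:3]:print(n,q,round(d['conf'],2),d['bbox'])
print('pred cap bbox',capbox(cam('scene'),s['tool_pos']+[0,0,.023]).round(1),capbox(cam('wrist',s),s['tool_pos']+[0,0,.023]).round(1),'mouth',proj(cam('scene'),[.504,.0605,.1285]),proj(cam('wrist',s),[.504,.0605,.1285]))
cv2.imwrite('pics/m5.png',cv2.hconcat([cv2.resize(w[:,:,::-1],(400,300)),cv2.resize(c[110:230,160:320,::-1],(400,300))]))
E
```

```text
t: 8.45
tool_pos: [0.5041, 0.0615, 0.1947]
orientation: [-180.0, 0.0, 24.7]
force: [-0.3, 0.6, 0.2]
gripper_width: 0.526
[-0.3  0.6  0.2] [0.   0.03 0.05] [0.50411432 0.06146849 0.19468191]
scene cap_center 0.91 [221.2, 146.9, 251.0, 174.9]
scene bottle_mouth 0.82 [220.6, 178.2, 260.5, 224.1]
scene bottle_mouth 0.74 [210.5, 136.7, 242.6, 149.0]
scene bottle_mouth 0.72 [291.2, 201.6, 330.6, 255.7]
wrist cap_center 0.73 [209.8, 202.5, 305.1, 306.2]
wrist bottle_mouth 0.71 [212.2, 125.0, 300.3, 202.0]
wrist bottle_mouth 0.67 [111.8, 0.0, 161.0, 19.9]
wrist bottle_mouth 0.62 [368.2, 123.3, 484.6, 214.0]
pred cap bbox [222.4 143.2 250.  173.6] [204.8 193.1 311.7 307.9] mouth [[238.83218573 184.67785647]] [[257.5669315  194.46046516]]
```

View pics/m5.png

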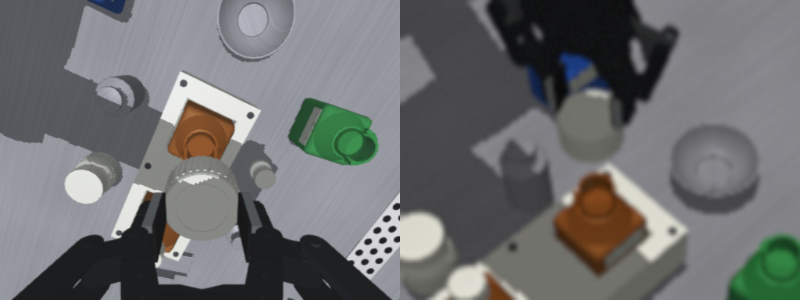

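The cap is in the gripper, clear of the bottle. The open neck is at (597,182) in the right half, directly below it, and the bottle is still seated in its pocket. Nothing else has moved, so I'll hand the job in.

```bash
python3 -m handwheel '[{"claw":1,"slide":[0,0,0],"twist":0},{"claw":1,"slide":[0,0,0],"twist":0},{"claw":1,"slide":[0,0,0],"twist":0}]' 100; python3 -c "
from cell import *;print(finish_job())"
```

```text
t: 9.05
tool_pos: [0.5045, 0.0615, 0.1952]
orientation: [180.0, -0.0, 24.7]
force: [-0.8, -0.2, -0.7]
gripper_width: 0.53
the job is handed in; nothing more can be done
None
```

The safety cap is off and I handed the job in with it held in the gripper, level and still, straight above the open bottle. `finish_job()` reports no verdict, so these are my own last checks.

**What I did:** I gripped the cap at 100 N and pressed it down until it took about 14 N. I kept it pressed while turning it 61° anticlockwise, with 15–21 N measured and almost no resisting moment. Then I lifted it straight up, finishing at 9.05 s.

**Last checks:**
- **Clearance:** about 7 cm of air between the mouth and the cap. This comes from the tool height, not a direct measurement.
- **Alignment:** the mouth in the scene picture lies within about 2 pixels of where it should be below the cap.
- **Bottle:** it stayed down in its pocket, with its outline at the same place as before and no bottle weight on the wrist during the lift.
- **Bystanders:** those still in view, including the narrow bottle, the dish and the weights, showed no movement. I judged this by eye only.

**What disagreed:**
- The cap's outline in the scene picture sat 1–4 pixels lower than predicted, so the cap may hang a few millimetres lower in the grip. That still leaves well over 5 cm.
- The gripper opening of 0.53 would mean 45 mm if it were linear, against a 52 mm cap. The pictures show a centred grip, so I took it as the gripper's nonlinear scale.

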